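# Dim the microscope lamp by three clicks, then switch it on

## Robot

A 6-joint arm with a two-finger parallel gripper is mounted at the origin on the work surface. World frame = base frame: x ahead of the robot, y to its left, z up, the work surface at z = 0. Lengths are in m, angles in rad, forces in N, time in s.
With the tool pointing down it reaches from about 0.35 to 0.85 m from the base axis. Payload 8.1 kg.
Tool frame: the origin (TCP) lies at the very end of the fingers, on their centre line; the grasp point (between the pads) lies 19 mm behind it; z points along the fingers, y is the line along which they close (so a half turn about z gives the same grasp; the last joint's range is limited). The gripper opens to 93 mm and grips with 3 to 60 N. Pads are 15 mm wide; open, the fingers measure 128 mm over their backs; the gripper's body (75 mm by 188 mm) begins 65 mm behind the grasp point.
Start: joints at [-1.303, 0.13, 1.488, -0, 1.523, -0.085], TCP at [0.207, -0.563, 0.219] pointing down, gripper open.
Joint ranges: [-2.96, 2.96], [-0.89, 2.26], [0.02, 2.5], [-1.34, 4.48], [0, 2.73], [-2.66, 2.66]. Speed limits (rad/s): [2.39, 2.39, 2.79, 3.14, 3.14, 3.14].

## Interface

Orientations are given as a rotation vector (axis times angle).
In Python, from plant import monitor, eyes, ticket gives the robot as it stands.
- The arm moves only by the tool arm_command, never from a script. Its argument "deltas" is a list that holds one entry, the list of rows, each a list of 6 numbers: the shift along the world's x, y, z in cm, then the turn, a rotation vector about the world's x, y, z in degrees. In form: [[[tx, ty, tz, rx, ry, rz], ...]]. A call has 1 to 12 rows; each row shifts and turns the commanded pose from where the row before left it; what a row does not reach is not made up. A row lasts 1/12 s, in which the tool goes at most 41.7 mm and 7.16 degrees, less where a joint would pass 70% of its speed; a pose out of reach is approached as far as the arm can. A call is refused whole if a number of a shift passes 4.17 or a number of a turn 7.16, either way. A call with a gripper value outside its range is refused whole. "gripper" is the opening, from -1 (shut) to 1 (fully open), set as the call begins (left out, the last holds). The fingers move at their own pace and stop on an object; "squeeze" is the grip in N (left out, the last holds). Time passes only in rows, so rows that do not move let the fingers close. It gives the time, the measured TCP pose, the force, the opening and the grip force at its end, in the units of the state.
- monitor.read_state(): the state, without advancing time (a new reading comes with each control period).
- eyes.read_camera(name): name is "scene" or "side" or "wrist"; returns the picture (420x560x3 uint8, blue, green, red); there is no depth.
- eyes.camera_model(name): a dict with "fx", "fy", "cx", "cy" (pixels), "rvec" (rotation vector, rad) and "tvec" (3), from world to camera coordinates, as OpenCV has them. Camera axes: x right, y down, z forward; pixel columns grow to the right and rows downward; lengths in m; the calibration is good to about 2 mm. A picture is of the moment at which its call begins: read the wrist's pose just before it. camera_model takes no time and is no camera call; for the wrist camera it gives the pose at the moment of the call.
- ticket.close_job(): hands the job in; it is judged then, once.
The state is a dict: "t": time; "q": joint angles; "dq": joint speeds; "joint_torque": joint torques, N m; "tool_pos": TCP position; "orientation": TCP orientation; "force": force on the tool from outside, world axes, zero at the start; "wrist_torque": the same for the moment, N m; "opening": finger opening in m; "gripper_force": force on a finger pad.
Only numpy, scipy, OpenCV 4.12 (cv2) and the standard library are available. Lean on these libraries where they do the work, as an engineer would, in place of code of your own. Each camera call takes 0.05 s, during which the arm holds its last target. There are 200 camera calls.

## Task

The microscope lamp's dimmer lever is parked at one end of its slot, where there is no notch yet. With closed fingertips push it gently along the slot, feeling it click from notch to notch, and stop in the third notch counted from there, without ever running past it. Only then press the lamp's round push button all the way in and let it spring back, leaving the bottle, the slide box and the dish where they stand.

Things in the scene. Friction and masses are not known exactly. Their poses are not given: they have to be found in the camera images.
- unit: Gooseneck microscope lamp, fixed to the bench: black box 160 (x) x 250 (y) x 70 mm high, flat aluminium deck. Origin: centre of its underside; z up; yaw varies by 0.45 rad. The lever slot runs along its y at x = -30 mm; five short dark lines beside it mark the notches. A stiff gooseneck rises from the far corner (x 52, y 98 mm) to 215 mm above the bench and bends out to y = 230 mm: keep off.
- lever (a joint): Lever travel in m along the unit's +y: 0 at the parking end (unit y = -50 mm), end stop 0.098. Free to 0.015 (starts at 0 to 0.012), then five notches 16 mm apart: 0.031, 0.047, 0.063 (third), 0.079, 0.095; crests midway, the first at 0.023. Leaving a notch takes about 6 N at once, falling to nothing at the crest; then it snaps 8 mm forward by itself into the next notch and stays.
- lever_top (a point): Centre of the top face of the dimmer lever: an upright black tab 26 mm wide across the slot (unit x), 10 mm thick along it (unit y), its top 41 mm above the deck and 111 mm above the bench; below 12 mm above the deck it is only a stalk 6 mm thick. It slides along the slot only; it cannot rise or turn.
- lamp_button (a joint): Travel of the push button in m, downward: 0 out, 0.006 fully in; a spring, about 4 N fully in, brings it back. Counts as pressed beyond 0.004.
- lamp_button_top (a point): Centre of the top of the round push button, 24 mm across, in a low housing on the deck at unit x = 40, y = -70 mm.
- dropper: Bystander: loose amber bottle with dark cap, 42 mm across, 85 mm high, standing beyond the unit's -y end. Origin: centre of its underside.
- slidebox: Bystander: loose closed slide box, 85 x 62 x 34 mm, on the +y side. Origin: centre of its underside.
- dish: Bystander: loose shallow glass dish, 68 mm across, 18 mm high, between robot and unit. Origin: centre of its underside.

How it is judged:
On the way, in this order (a step that is already met when the one before it is completed fails the run):
1. the dimmer lever rests in the third notch (value of joint lever between 0.06 and 0.066 m and velocity of joint lever between -0.01 and 0.01 m/s), for 0.3 s.
2. the lamp button is pressed in (value of joint lever between 0.06 and 0.066 m and value of joint lamp_button above 0.004 m), for 0.05 s.
At the end, for the whole second after the job is handed in: The lever rests within 3 mm of the third notch (joint 0.063), the button has been pressed and is out again (below 1.5 mm), and bottle, slide box and dish are within 20 mm of where they stood (value of joint lever between 0.06 and 0.066 m and value of joint lamp_button below 0.0015 m and distance of each of dropper, slidebox, dish from where it was at the start of the episode below 0.02 m); the robot touches nothing.
It fails at once if the lever ran past the third notch (beyond the next crest) (value of joint lever above 0.071 m).
It fails at once if the lamp was switched on before the lever was in the third notch (value of joint lamp_button above 0.004 m and value of joint lever below 0.058 m).
It fails at once if the lever was forced (over 40 N) (contact force between lever and the fingers above 40 N).
It fails at once if a bystander was lifted, carried or shifted by more than 20 mm (distance of any of dropper, slidebox, dish from where it was at the start of the episode above 0.02 m).
It also fails if it takes over 64 s, if anything falls off the work surface, if the arm or the gripper's body presses on something with over 40 N, if the wrist force passes 120 N, or if a joint passes its speed limit or range.

## Working session

There is one attempt and no reset: what is moved stays moved. The work goes in short steps, Python scripts to look and compute and a tool call to move; the robot and the scene stay as the last step left them, time stands still between calls to the robot, and variables do not carry over. Pictures are saved under pics/ and viewed, at most 10 in all, crops included, and the job is handed in when it is done.

Besides the shell and the picture viewer there is one more tool, called after "Emit:" by a JSON object that holds its "fn" and its "kwargs", one argument or row to a line. arm_command: Moves the arm, as the interface text tells. Its arguments: {"type":"object","properties":{"deltas":{"type":"array"},"gripper":{"type":"number"},"squeeze":{"type":"number"}},"required":["deltas"]}

```bash
mkdir -p pics
python3 - <<'E'
from plant import monitor, eyes
import cv2
s=monitor.read_state(); print({k:s[k] for k in("t","tool_pos","orientation","force","opening")})
for n in("scene","side"):
    cv2.imwrite(f"pics/{n}0.png",eyes.read_camera(n)); print(n,eyes.camera_model(n))
E
```

```text
{'t': 0.0, 'tool_pos': array([ 0.20717883, -0.56248038,  0.21761562]), 'orientation': array([-3.09104415e+00, -5.50950886e-01,  2.82601993e-04]), 'force': array([-0.07189774, -0.14428419,  0.01796004]), 'opening': 0.0928021874994653}
scene {'fx': 495.1864408229749, 'fy': 495.1864408229749, 'cx': 278.9696084238281, 'cy': 204.9201330389106, 'rvec': array([ 0.79142991,  2.57035512, -1.06941436]), 'tvec': array([ 0.36055649, -0.18264742,  1.30872731])}
side {'fx': 435.30260367740897, 'fy': 435.30260367740897, 'cx': 276.90003640698154, 'cy': 211.2799438737063, 'rvec': array([ 0.33500009, -2.76275849,  1.25118824]), 'tvec': array([0.51319999, 0.11139908, 0.85288781])}
```

View pics/scene0.png

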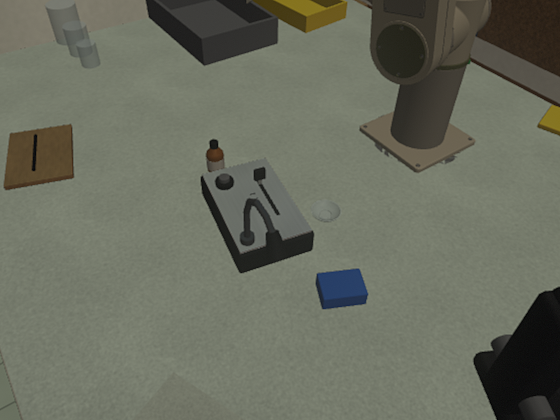

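View pics/side0.png

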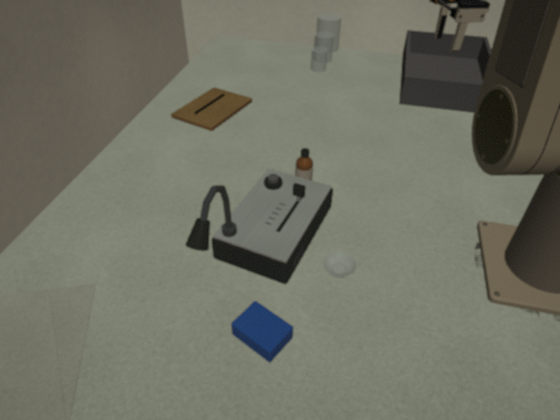

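The scene view shows the unit around (257,215): lever about (259,174), button (224,181), bottle (215,155), dish (326,211) and box (342,288). In the side view the lever is at (299,190), the button at (273,181). I'll enlarge both for accuracy.

Run:
```python
import cv2,numpy as np
a=cv2.imread("pics/scene0.png")[145:275,195:320]; b=cv2.imread("pics/side0.png")[160:280,205:340]
a=cv2.resize(a,None,fx=4,fy=4,interpolation=cv2.INTER_CUBIC); b=cv2.resize(b,None,fx=4,fy=4,interpolation=cv2.INTER_CUBIC)
cv2.imwrite("pics/sc1.png",cv2.convertScaleAbs(a,alpha=1.5,beta=20)); cv2.imwrite("pics/si1.png",cv2.convertScaleAbs(b,alpha=1.5,beta=20))
```

```text
(no output)
```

View pics/sc1.png

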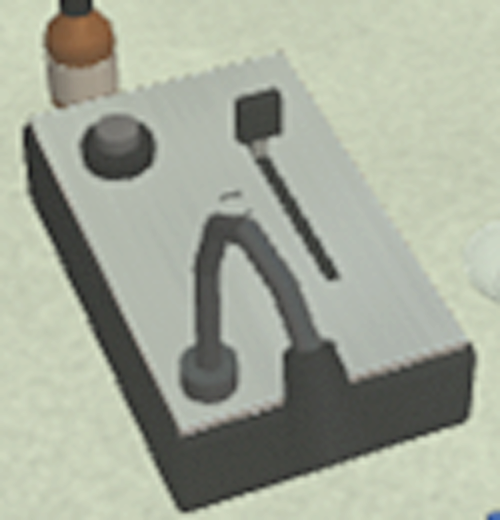

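View pics/si1.png

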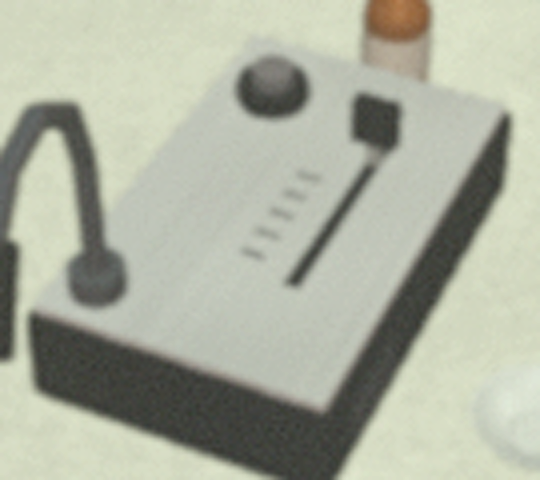

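Scene crop: deck corners (30,122), (282,52), (472,345), (182,433); slot end (333,278); button top about (119,130). Side crop: deck corners (258,40), (508,115), (326,412), (32,313); slot end (292,284); button top (273,75). Lever tab outline: scene (236,97)-(281,138), side (356,94)-(400,152). Next I'll triangulate these and fit the pose.

```bash
cat > h.py <<'E'
import numpy as np,cv2
from scipy.optimize import least_squares
from plant import monitor, eyes
C={n:eyes.camera_model(n) for n in("scene","side")}
def K(c): return np.array([[c["fx"],0,c["cx"]],[0,c["fy"],c["cy"]],[0,0,1.]])
def P(n,X,c=None):
    c=c or C[n]; return cv2.projectPoints(np.float64(X).reshape(-1,1,3),c["rvec"],c["tvec"],K(c),None)[0][:,0]
def tri(a,b):
    M=[K(C[n])@np.c_[cv2.Rodrigues(C[n]["rvec"])[0],C[n]["tvec"]] for n in("scene","side")]
    X=cv2.triangulatePoints(M[0],M[1],np.float64(a).T,np.float64(b).T); return (X[:3]/X[3]).T
def full(n,p): return np.float64(p)/4+((195,145) if n=="scene" else (205,160))
def W(p,X):
    c,s=np.cos(p[2]),np.sin(p[2]); X=np.atleast_2d(np.float64(X))
    return np.c_[p[0]+c*X[:,0]-s*X[:,1],p[1]+s*X[:,0]+c*X[:,1],X[:,2]]
E
python3 - <<'E'
from h import *
sc=full("scene",[(30,122),(282,52),(472,345),(182,433),(333,278),(119,130)])
si=full("side",[(258,40),(508,115),(326,412),(32,313),(292,284),(273,75)])
T=tri(sc,si); print(T.round(4))
U=np.array([(80,-125,70),(-80,-125,70),(-80,125,70),(80,125,70)])/1e3
d=T[2]-T[1]
p0=[*T[:4,:2].mean(0),np.arctan2(d[1],d[0])-np.pi/2]
r=least_squares(lambda p:np.r_[P("scene",W(p,U))-sc[:4],P("side",W(p,U))-si[:4]].ravel(),p0)
p=r.x; print("pose",p0,p,r.fun.round(2)); np.save("p.npy",p)
c,s=np.cos(p[2]),np.sin(p[2])
for t in T: v=t[:2]-p[:2]; print("unit",np.round([c*v[0]+s*v[1],-s*v[0]+c*v[1],t[2]],4))
for n,off in(("scene",(195,145)),("side",(205,160))):
  for q in(0,.006,.012):
    y=-.05+q; B=[(-.03+a,y+b,z) for z in(.111,.082) for b in(-.005,.005) for a in(-.013,.013)]
    print(n,q,((P(n,W(p,B))-off)*4).round().tolist())
print(W(p,[(-.03,-.05,.111),(.04,-.07,.09)]))
E
```

```text
[[ 0.5716 -0.1055  0.0597]
 [ 0.4236 -0.0772  0.0594]
 [ 0.4718  0.1635  0.0628]
 [ 0.6199  0.1336  0.0623]
 [ 0.5047  0.0908  0.0664]
 [ 0.5477 -0.0465  0.0841]]
pose [np.float64(0.5217290161277987), np.float64(0.028580006359570274), np.float64(-0.1977614047071521)] [ 0.52253721  0.03426233 -0.19744458] [-2.09 -2.55  2.72 -2.4   4.28 -0.71 -0.52  1.56 -2.35 -3.44  2.41 -3.35
  0.55  1.86 -4.48 -1.07]
unit [ 0.0755 -0.1275  0.0597]
unit [-0.0751 -0.1287  0.0594]
unit [-0.0751  0.1167  0.0628]
unit [0.076  0.1165 0.0623]
unit [-0.0286  0.052   0.0664]
unit [ 0.0405 -0.0742  0.0841]
scene 0 [[279.0, 76.0], [233.0, 88.0], [286.0, 87.0], [240.0, 99.0], [279.0, 117.0], [234.0, 130.0], [286.0, 129.0], [241.0, 141.0]]
scene 0.006 [[283.0, 83.0], [237.0, 95.0], [291.0, 94.0], [244.0, 106.0], [283.0, 124.0], [238.0, 136.0], [290.0, 136.0], [245.0, 148.0]]
scene 0.012 [[288.0, 89.0], [241.0, 102.0], [295.0, 101.0], [248.0, 113.0], [288.0, 131.0], [242.0, 143.0], [295.0, 143.0], [249.0, 155.0]]
side 0 [[409.0, 95.0], [361.0, 81.0], [401.0, 106.0], [353.0, 92.0], [406.0, 140.0], [359.0, 126.0], [398.0, 151.0], [351.0, 137.0]]
side 0.006 [[404.0, 102.0], [356.0, 88.0], [397.0, 113.0], [348.0, 99.0], [401.0, 147.0], [354.0, 133.0], [394.0, 158.0], [346.0, 144.0]]
side 0.012 [[400.0, 108.0], [351.0, 94.0], [392.0, 120.0], [343.0, 106.0], [397.0, 154.0], [349.0, 140.0], [389.0, 165.0], [342.0, 151.0]]
[[ 0.48331187 -0.0088813   0.111     ]
 [ 0.54802856 -0.04222422  0.09      ]]
```

The corner fit has 10 mm-class residuals, so I'll use the wrist camera close up for better accuracy. I'm moving above the unit at height with the fingers shut and tool x turned along unit y.

Emit:
{"fn": "arm_command", "kwargs": {
  "deltas": [
    [[1.4,3.3,0.9,0,0,5.3],[1.4,3.3,0.9,0,0,5.3],[1.4,3.3,0.9,0,0,5.3],[1.4,3.3,0.9,0,0,5.3],[1.4,3.3,0.9,0,0,5.3],[1.4,3.3,0.9,0,0,5.3],[1.4,3.3,0.9,0,0,5.3],[1.4,3.3,0.9,0,0,5.3],[1.4,3.3,0.9,0,0,5.3],[1.4,3.3,0.9,0,0,5.3],[1.4,3.3,0.9,0,0,5.5],[0,0,0,0,0,0]]
  ],
  "gripper": -1,
  "squeeze": 40
}}

```text
t: 1.1
tool_pos: [0.3636, -0.1955, 0.3197]
orientation: [2.416, 2.005, 0.005]
force: [0.4, -0.4, 0.3]
opening: 0.0174
gripper_force: 0.0
```

Emit:
{"fn": "arm_command", "kwargs": {
  "deltas": [
    [[1.4,3.3,0,0,0,0],[1.4,3.3,0,0,0,0],[1.4,3.3,0,0,0,0],[1.4,3.3,0,0,0,0],[0,0,0,0,0,0],[0,0,0,0,0,0]]
  ]
}}

```text
t: 1.6
tool_pos: [0.4175, -0.0667, 0.3171]
orientation: [-2.425, -1.996, 0.001]
force: [0.0, -0.4, -0.9]
opening: 0.0007
gripper_force: 0.0
```

Run:
```python
from h import *
import pickle
s=monitor.read_state(); print(s["t"],s["tool_pos"],s["orientation"],cv2.Rodrigues(s["orientation"])[0].round(3).tolist(),s["opening"])
c=eyes.camera_model("wrist"); im=eyes.read_camera("wrist"); cv2.imwrite("pics/w1.png",im); pickle.dump(c,open("w1.pkl","wb"))
R=cv2.Rodrigues(c["rvec"])[0]; print("cam",-R.T@c["tvec"],R[2],c["fx"])
p=np.load("p.npy");U=np.array([(80,-125,70),(-80,-125,70),(-80,125,70),(80,125,70),(40,-70,90)])/1e3
print(P(0,W(p,U),c).round())
```

```text
1.6 [ 0.4174836  -0.0667321   0.31709316] [-2.42492940e+00 -1.99610729e+00  1.10877977e-03] [[0.192, 0.981, -0.001], [0.981, -0.192, 0.0], [-0.0, -0.001, -1.0]] 0.0006683280725114153
cam [0.4334997  0.01227863 0.48246966] [-0.05550134 -0.28364045 -0.95732319] 315.3125374594004
[[404. 182.]
 [284. 181.]
 [286. -42.]
 [431. -41.]
 [383. 141.]]
```

View pics/w1.png

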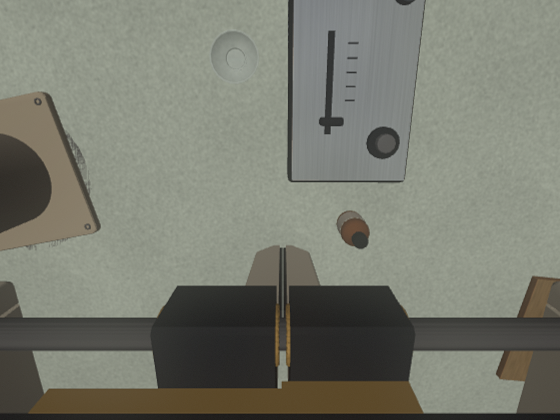

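The wrist view shows the deck from (290,181) to (404,181), the lever tab at about (331,121), the button at (386,143), the slot top at (332,31) and notch marks at (352,43) to (350,100). The unit matches the fit to a few mm, with the deck inset about 4 mm. I'll take a second wrist place for parallax.

Emit:
{"fn": "arm_command", "kwargs": {
  "deltas": [
    [[2.5,0,0,0,0,0],[2.5,0,0,0,0,0],[2.5,0,0,0,0,0],[0,0,0,0,0,0],[0,0,0,0,0,0]]
  ]
}}

```text
t: 2.07
tool_pos: [0.4921, -0.0697, 0.3165]
orientation: [-2.43, -1.988, 0.003]
force: [-0.9, -0.4, -0.3]
opening: 0.0006
gripper_force: 0.0
```

Run:
```python
from h import *
import pickle
s=monitor.read_state(); print(s["t"],s["tool_pos"])
c=eyes.camera_model("wrist"); im=eyes.read_camera("wrist"); cv2.imwrite("pics/w2.png",im); pickle.dump(c,open("w2.pkl","wb"))
a=cv2.imread("pics/w1.png")[20:190,280:430]
# second crop centred by predicted shift
d=P(0,[[.5,0,.09]],c)[0]-P(0,[[.5,0,.09]],pickle.load(open("w1.pkl","rb")))[0]
x0=int(280+d[0]); print("x0",x0)
b=im[20:190,x0:x0+100+50]
m=np.hstack([a,b]); m=cv2.resize(m,None,fx=2.6667,fy=3.5,interpolation=cv2.INTER_CUBIC) if 0 else cv2.resize(m,(800,453),interpolation=cv2.INTER_CUBIC)
cv2.imwrite("pics/m2.png",cv2.convertScaleAbs(m,alpha=1.4,beta=20)); print(m.shape)
```

```text
2.0667 [ 0.4920997  -0.06972184  0.31652281]
x0 218
(453, 800, 3)
```

View pics/m2.png

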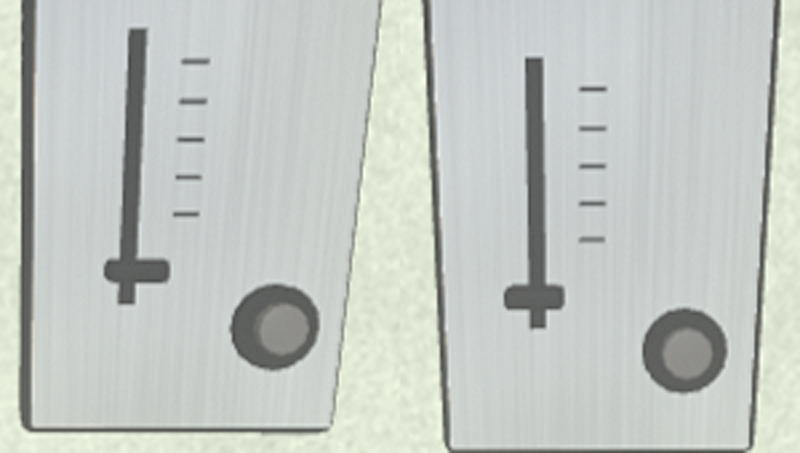

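Both crops are read:
- View 1: marks (195,61)…(186,213), slot (138,29)–(126,303), lever top (137,271), button (284,329).
- View 2: marks (593,89)…(592,239), slot (534,58)–(538,327), lever (534,298), button (688,353).

Now I'll fit everything from both wrist views.

Run:
```python
from h import *
import pickle
c=[pickle.load(open(f"w{i}.pkl","rb")) for i in(1,2)]
A=[np.float64([(195,61),(193,101),(191,139),(188,177),(186,213),(138,29),(126,303),(137,271),(284,329),(33,429),(331,429)]),
   np.float64([(593,89),(592,128),(593,166),(592,203),(592,239),(534,58),(538,327),(534,297.5),(688,353),(449,449),(750,449)])]
px=[(A[0]+.5)/2.667-.5+(280,20),(A[1]+.5-(400,0))/2.667-.5+(218,20)]
M=[K(k)@np.c_[cv2.Rodrigues(k["rvec"])[0],k["tvec"]] for k in c]
X=cv2.triangulatePoints(M[0],M[1],px[0].T,px[1].T);T=(X[:3]/X[3]).T;print(T.round(4))
ny=[.045,.029,.013,-.003,-.019]
def mod(v):
    p=v[:3];mx,q,s1,s2,zd,zl,zb=v[3:]
    return W(p,[(mx,y,zd) for y in ny]+[(-.03,s1,zd),(-.03,s2,zd),(-.03,-.05+q,zl),(.04,-.07,zb)])
v0=[*np.load("p.npy"),-.01,.005,.05,-.06,.07,.111,.09]
def f(v): return np.r_[((np.r_[P(0,mod(v),c[0])-px[0][:9],P(0,mod(v),c[1])-px[1][:9]]).ravel()),(np.array(v[7:])-[.07,.111,.09])/.003]
r=least_squares(f,v0);print(r.x.round(4));print(r.fun.round(2).tolist())
p=r.x[:3];np.save("p2.npy",r.x);print(mod(r.x).round(4).tolist())
cc,s=np.cos(p[2]),np.sin(p[2])
for t in T: w=t[:2]-p[:2]; print("unit",np.round([cc*w[0]+s*w[1],-s*w[0]+cc*w[1],t[2]],4))
```

```text
[[ 0.5308  0.0754  0.0682]
 [ 0.5272  0.0593  0.0711]
 [ 0.5247  0.0439  0.0694]
 [ 0.5212  0.0282  0.0696]
 [ 0.5182  0.0127  0.07  ]
 [ 0.5076  0.0925  0.0697]
 [ 0.4849 -0.0221  0.0683]
 [ 0.4877 -0.0068  0.1005]
 [ 0.5516 -0.0456  0.0899]
 [ 0.43   -0.0713  0.0774]
 [ 0.5776 -0.1033  0.0649]]
[ 0.5257  0.0305 -0.1955 -0.0038  0.0063  0.0574 -0.0594  0.0694  0.1094
  0.09  ]
[0.1, -0.06, -0.05, -0.2, -0.18, 0.05, 0.08, -0.05, -0.01, 0.27, -0.19, 0.08, -0.05, -0.06, 1.18, -0.15, -0.16, 0.25, -0.11, -0.19, 0.21, -0.18, -0.22, -0.15, 0.11, -0.09, 0.06, 0.02, -0.17, -0.09, -0.18, 0.06, -0.33, 0.22, -0.14, 0.38, -0.21, -0.53, 0.01]
[[0.5307, 0.0754, 0.0694], [0.5276, 0.0597, 0.0694], [0.5245, 0.044, 0.0694], [0.5214, 0.0283, 0.0694], [0.5183, 0.0126, 0.0694], [0.5074, 0.0926, 0.0694], [0.4847, -0.022, 0.0694], [0.4878, -0.0065, 0.1094], [0.5514, -0.046, 0.09]]
unit [-0.0037  0.0451  0.0682]
unit [-0.0041  0.0285  0.0711]
unit [-0.0036  0.0129  0.0694]
unit [-0.004  -0.0031  0.0696]
unit [-0.0039 -0.0188  0.07  ]
unit [-0.0298  0.0573  0.0697]
unit [-0.0298 -0.0595  0.0683]
unit [-0.03   -0.044   0.1005]
unit [ 0.0402 -0.0696  0.0899]
unit [-0.0741 -0.1184  0.0774]
unit [ 0.0768 -0.1211  0.0649]
```

The fit is tight: marks at 16 mm spacing, deck 0.069, button 0.090 high. Pose is (0.5257, 0.0305), yaw −0.1955, and the lever joint is about 0.006. Next I descend behind the lever, to unit y ≈ −70 mm, x −30 mm.

Emit:
{"fn": "arm_command", "kwargs": {
  "deltas": [
    [[-0.5,1.9,0,0,0,0],[-0.4,1.8,0,0,0,0],[0,0,-3,0,0,0],[0,0,-4,0,0,0],[0,0,-4,0,0,0],[0,0,-4,0,0,0],[0,0,-2.5,0,0,0],[0,0,-2,0,0,0],[0,0,0,0,0,0],[0,0,0,0,0,0],[0,0,0,0,0,0]]
  ]
}}

```text
t: 3.03
tool_pos: [0.4841, -0.0317, 0.1247]
orientation: [2.428, 1.99, 0.003]
force: [0.3, 0.5, 0.6]
opening: 0.0003
gripper_force: 0.0
```

```bash
cat >> h.py <<'E'
def unit(x):
    p=np.load("p2.npy");c,s=np.cos(p[2]),np.sin(p[2]);w=x[:2]-p[:2];return np.round([1e3*(c*w[0]+s*w[1]),1e3*(-s*w[0]+c*w[1]),1e3*x[2]],1)
E
python3 - <<'E'
from h import *
s=monitor.read_state();print(s["t"],unit(s["tool_pos"]),s["tool_pos"],s["force"],cv2.Rodrigues(s["orientation"])[0].round(3).tolist())
E
```

```text
3.0333 [-28.8 -69.1 124.7] [ 0.48405375 -0.03172259  0.12473413] [0.26741967 0.4630657  0.63179409] [[0.196, 0.981, 0.003], [0.981, -0.196, -0.001], [-0.0, 0.003, -1.0]]
```

Emit:
{"fn": "arm_command", "kwargs": {
  "deltas": [
    [[0,0,-0.8,0,0,0],[0,0,-0.8,0,0,0],[0,0,-0.8,0,0,0],[0,0,-0.8,0,0,0],[0,0,0,0,0,0],[0,0,0,0,0,0],[0,0,0,0,0,0],[0,0,0,0,0,0]]
  ]
}}

```text
t: 3.7
tool_pos: [0.4836, -0.0311, 0.091]
orientation: [2.429, 1.992, 0.0]
force: [-0.1, -0.2, -0.1]
opening: 0.0008
gripper_force: 0.0
```

Run:
```python
from h import *
s=monitor.read_state();print(s["t"],unit(s["tool_pos"]),s["tool_pos"],s["force"])
cv2.imwrite("pics/s3.png",cv2.resize(eyes.read_camera("side")[130:250,220:370],None,fx=5,fy=5,interpolation=cv2.INTER_CUBIC))
```

```text
3.7 [-29.3 -68.5  91. ] [ 0.48362722 -0.0310516   0.09097861] [-0.11092509 -0.19583891 -0.05169196]
```

View pics/s3.png

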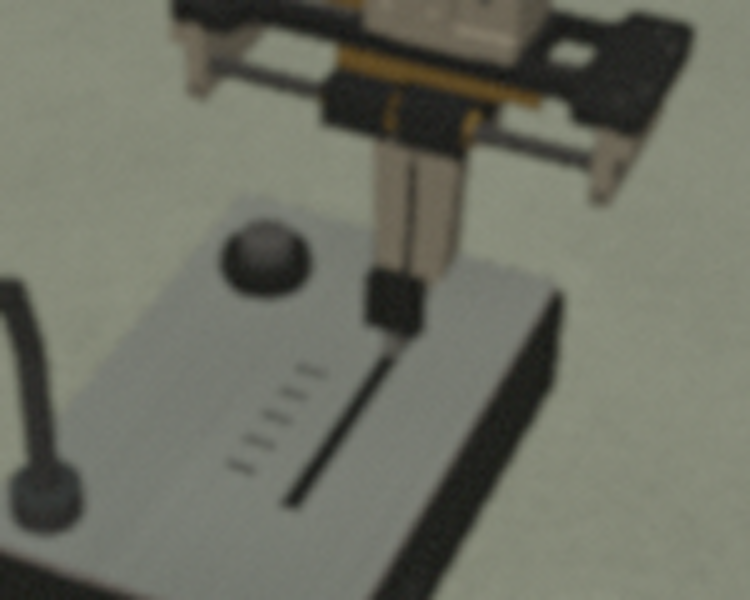

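The side view shows the closed fingers directly behind the lever tab (395,300), clear of the button (265,245). Next I push along unit +y in 4 mm steps and read the force after each. I expect contact near TCP y −56 and the first crest near −39.5.

Emit:
{"fn": "arm_command", "kwargs": {
  "deltas": [
    [[0.04,0.2,0,0,0,0],[0.04,0.2,0,0,0,0],[0,0,0,0,0,0]]
  ]
}}

```text
t: 4.0
tool_pos: [0.4843, -0.0267, 0.0908]
orientation: [2.429, 1.992, 0.001]
force: [-0.2, 0.6, 0.3]
opening: 0.0005
gripper_force: 0.0
```

Emit:
{"fn": "arm_command", "kwargs": {
  "deltas": [
    [[0.04,0.2,0,0,0,0],[0.04,0.2,0,0,0,0],[0,0,0,0,0,0]]
  ]
}}

```text
t: 4.25
tool_pos: [0.485, -0.0227, 0.0907]
orientation: [-2.429, -1.992, -0.0]
force: [0.6, 0.8, 0.4]
opening: 0.0004
gripper_force: 0.0
```

Emit:
{"fn": "arm_command", "kwargs": {
  "deltas": [
    [[0.04,0.2,0,0,0,0],[0.04,0.2,0,0,0,0],[0,0,0,0,0,0]]
  ]
}}

```text
t: 4.5
tool_pos: [0.4858, -0.0187, 0.0906]
orientation: [-2.429, -1.992, -0.0]
force: [-1.2, 0.6, -0.7]
opening: 0.001
gripper_force: 0.0
```

Emit:
{"fn": "arm_command", "kwargs": {
  "deltas": [
    [[0.04,0.2,0,0,0,0],[0.04,0.2,0,0,0,0],[0,0,0,0,0,0]]
  ]
}}

```text
t: 4.75
tool_pos: [0.4866, -0.0147, 0.0906]
orientation: [-2.429, -1.992, -0.0]
force: [0.4, 0.1, -0.0]
opening: 0.0007
gripper_force: 0.0
```

Emit:
{"fn": "arm_command", "kwargs": {
  "deltas": [
    [[0.04,0.2,0,0,0,0],[0.04,0.2,0,0,0,0],[0,0,0,0,0,0]]
  ]
}}

```text
t: 5.0
tool_pos: [0.4873, -0.0112, 0.0906]
orientation: [2.429, 1.992, -0.001]
force: [-0.3, -3.0, -0.2]
opening: 0.0005
gripper_force: 1.5
```

Emit:
{"fn": "arm_command", "kwargs": {
  "deltas": [
    [[0.04,0.2,0,0,0,0],[0,0,0,0,0,0]]
  ]
}}

```text
t: 5.17
tool_pos: [0.4877, -0.0095, 0.0907]
orientation: [2.429, 1.992, -0.001]
force: [-0.7, -3.5, 1.1]
opening: 0.0003
gripper_force: 1.7
```

Emit:
{"fn": "arm_command", "kwargs": {
  "deltas": [
    [[0.04,0.2,0,0,0,0],[0,0,0,0,0,0]]
  ]
}}

```text
t: 5.33
tool_pos: [0.4881, -0.0069, 0.0906]
orientation: [-2.429, -1.992, -0.0]
force: [-0.4, -1.2, 0.3]
opening: 0.0004
gripper_force: 0.6
```

Emit:
{"fn": "arm_command", "kwargs": {
  "deltas": [
    [[0.04,0.2,0,0,0,0],[0,0,0,0,0,0]]
  ]
}}

```text
t: 5.5
tool_pos: [0.4887, -0.0045, 0.0907]
orientation: [-2.429, -1.992, -0.001]
force: [-0.4, -1.1, -0.0]
opening: 0.0005
gripper_force: 0.0
```

Emit:
{"fn": "arm_command", "kwargs": {
  "deltas": [
    [[0.04,0.2,0,0,0,0],[0,0,0,0,0,0]]
  ]
}}

```text
t: 5.67
tool_pos: [0.4891, -0.0025, 0.0906]
orientation: [-2.429, -1.992, -0.001]
force: [0.5, 0.3, 0.2]
opening: 0.0007
gripper_force: 0.0
```

Emit:
{"fn": "arm_command", "kwargs": {
  "deltas": [
    [[0.04,0.2,0,0,0,0],[0,0,0,0,0,0]]
  ]
}}

```text
t: 5.83
tool_pos: [0.4894, -0.0006, 0.0906]
orientation: [-2.429, -1.992, -0.001]
force: [0.7, -0.3, -0.5]
opening: 0.0007
gripper_force: 0.0
```

Run:
```python
from h import *
s=monitor.read_state();print(s["t"],unit(s["tool_pos"]),s["tool_pos"],s["force"])
```

```text
5.8333 [-29.6 -37.5  90.6] [ 0.48943304 -0.000603    0.09064683] [ 0.7055657  -0.25728088 -0.48275985]
```

Force rose at TCP y −48 and vanished near −42, so the lever clicked into notch 1 (offset about 64 mm). Next: contact expected near −33, crest near −25.

Emit:
{"fn": "arm_command", "kwargs": {
  "deltas": [
    [[0.04,0.2,0,0,0,0],[0,0,0,0,0,0]]
  ]
}}

```text
t: 6.0
tool_pos: [0.4898, 0.0013, 0.0906]
orientation: [-2.429, -1.992, -0.0]
force: [0.0, -0.5, 0.2]
opening: 0.0007
gripper_force: 0.0
```

Emit:
{"fn": "arm_command", "kwargs": {
  "deltas": [
    [[0.04,0.2,0,0,0,0],[0,0,0,0,0,0]]
  ]
}}

```text
t: 6.17
tool_pos: [0.4902, 0.0032, 0.0907]
orientation: [-2.429, -1.992, -0.0]
force: [0.6, 0.3, -0.8]
opening: 0.0005
gripper_force: 0.0
```

Emit:
{"fn": "arm_command", "kwargs": {
  "deltas": [
    [[0.04,0.2,0,0,0,0],[0,0,0,0,0,0]]
  ]
}}

```text
t: 6.33
tool_pos: [0.4905, 0.0046, 0.0906]
orientation: [2.429, 1.992, -0.001]
force: [-0.6, -3.5, 1.3]
opening: 0.0006
gripper_force: 1.8
```

Emit:
{"fn": "arm_command", "kwargs": {
  "deltas": [
    [[0.04,0.2,0,0,0,0],[0,0,0,0,0,0]]
  ]
}}

```text
t: 6.5
tool_pos: [0.4908, 0.0065, 0.0907]
orientation: [2.429, 1.992, -0.001]
force: [-0.9, -3.3, 1.2]
opening: 0.0001
gripper_force: 1.7
```

Emit:
{"fn": "arm_command", "kwargs": {
  "deltas": [
    [[0.02,0.1,0,0,0,0],[0,0,0,0,0,0]]
  ]
}}

```text
t: 6.67
tool_pos: [0.4912, 0.0079, 0.0907]
orientation: [2.429, 1.992, 0.0]
force: [-0.6, -1.7, 1.0]
opening: 0.0005
gripper_force: 1.0
```

Emit:
{"fn": "arm_command", "kwargs": {
  "deltas": [
    [[0.02,0.1,0,0,0,0],[0,0,0,0,0,0]]
  ]
}}

```text
t: 6.83
tool_pos: [0.4914, 0.0093, 0.0907]
orientation: [-2.429, -1.992, -0.001]
force: [-0.5, -1.0, 0.7]
opening: 0.0006
gripper_force: 0.5
```

Emit:
{"fn": "arm_command", "kwargs": {
  "deltas": [
    [[0.02,0.1,0,0,0,0],[0,0,0,0,0,0]]
  ]
}}

```text
t: 7.0
tool_pos: [0.4916, 0.0104, 0.0906]
orientation: [-2.429, -1.992, -0.001]
force: [0.4, -0.8, 0.8]
opening: 0.0007
gripper_force: 0.0
```

Emit:
{"fn": "arm_command", "kwargs": {
  "deltas": [
    [[0.02,0.1,0,0,0,0],[0,0,0,0,0,0]]
  ]
}}

```text
t: 7.17
tool_pos: [0.4918, 0.0114, 0.0906]
orientation: [-2.429, -1.992, -0.001]
force: [0.3, -0.2, -0.7]
opening: 0.0003
gripper_force: 0.0
```

Emit:
{"fn": "arm_command", "kwargs": {
  "deltas": [
    [[0.02,0.1,0,0,0,0],[0,0,0,0,0,0]]
  ]
}}

```text
t: 7.33
tool_pos: [0.492, 0.0123, 0.0906]
orientation: [-2.429, -1.992, -0.0]
force: [-0.1, -0.6, -0.9]
opening: 0.0003
gripper_force: 0.0
```

Run:
```python
from h import *
s=monitor.read_state();print(s["t"],unit(s["tool_pos"]),s["tool_pos"],s["force"])
```

```text
7.3333 [-29.6 -24.4  90.6] [0.49197426 0.01226512 0.09059245] [-0.13580231 -0.60952359 -0.92575474]
```

Notch 2 clicked at world y ≈ 0.010, exactly 16 mm after the first. For the third: contact at about 0.020, crest at about 0.0257. I'll stop when the force vanishes.

Emit:
{"fn": "arm_command", "kwargs": {
  "deltas": [
    [[0.04,0.2,0,0,0,0],[0,0,0,0,0,0]]
  ]
}}

```text
t: 7.5
tool_pos: [0.4924, 0.0143, 0.0907]
orientation: [-2.429, -1.992, -0.001]
force: [-0.1, -0.1, -0.7]
opening: 0.0001
gripper_force: 0.0
```

Emit:
{"fn": "arm_command", "kwargs": {
  "deltas": [
    [[0.04,0.2,0,0,0,0],[0,0,0,0,0,0]]
  ]
}}

```text
t: 7.67
tool_pos: [0.4928, 0.0163, 0.0906]
orientation: [-2.429, -1.992, -0.0]
force: [-0.9, 0.7, -0.4]
opening: 0.0008
gripper_force: 0.0
```

Emit:
{"fn": "arm_command", "kwargs": {
  "deltas": [
    [[0.04,0.2,0,0,0,0],[0,0,0,0,0,0]]
  ]
}}

```text
t: 7.83
tool_pos: [0.4932, 0.0183, 0.0907]
orientation: [-2.429, -1.992, -0.0]
force: [0.3, -0.3, -0.3]
opening: 0.0
gripper_force: 0.0
```

Emit:
{"fn": "arm_command", "kwargs": {
  "deltas": [
    [[0.04,0.2,0,0,0,0],[0,0,0,0,0,0]]
  ]
}}

```text
t: 8.0
tool_pos: [0.4935, 0.0199, 0.0906]
orientation: [2.429, 1.992, -0.001]
force: [-0.4, -0.9, 0.8]
opening: 0.0006
gripper_force: 0.7
```

Emit:
{"fn": "arm_command", "kwargs": {
  "deltas": [
    [[0.04,0.2,0,0,0,0],[0,0,0,0,0,0]]
  ]
}}

```text
t: 8.17
tool_pos: [0.4938, 0.0214, 0.0906]
orientation: [2.429, 1.992, -0.002]
force: [-1.4, -5.1, 1.1]
opening: 0.0004
gripper_force: 2.1
```

Emit:
{"fn": "arm_command", "kwargs": {
  "deltas": [
    [[0.02,0.1,0,0,0,0],[0,0,0,0,0,0]]
  ]
}}

```text
t: 8.33
tool_pos: [0.4941, 0.0226, 0.0906]
orientation: [2.429, 1.992, -0.001]
force: [-1.6, -2.8, 1.7]
opening: 0.0007
gripper_force: 1.6
```

Emit:
{"fn": "arm_command", "kwargs": {
  "deltas": [
    [[0.02,0.1,0,0,0,0],[0,0,0,0,0,0]]
  ]
}}

```text
t: 8.5
tool_pos: [0.4944, 0.0241, 0.0907]
orientation: [-2.429, -1.992, -0.0]
force: [-0.4, -1.1, 0.5]
opening: 0.0002
gripper_force: 0.9
```

Emit:
{"fn": "arm_command", "kwargs": {
  "deltas": [
    [[0.02,0.1,0,0,0,0],[0,0,0,0,0,0]]
  ]
}}

```text
t: 8.67
tool_pos: [0.4946, 0.0254, 0.0906]
orientation: [-2.429, -1.992, -0.001]
force: [-0.8, 0.2, 0.6]
opening: 0.0005
gripper_force: 0.3
```

Emit:
{"fn": "arm_command", "kwargs": {
  "deltas": [
    [[0.02,0.1,0,0,0,0],[0,0,0,0,0,0]]
  ]
}}

```text
t: 8.83
tool_pos: [0.4948, 0.0264, 0.0906]
orientation: [-2.429, -1.992, -0.001]
force: [0.3, -0.3, -0.7]
opening: 0.0005
gripper_force: 0.0
```

The force is gone at 0.0264, so the third click has likely happened. One more millimetre to be safe (the notch's own contact is at about 0.0356), then I retreat, rise and check by camera.

Emit:
{"fn": "arm_command", "kwargs": {
  "deltas": [
    [[0.02,0.1,0,0,0,0],[0,0,0,0,0,0],[0,0,0,0,0,0]]
  ]
}}

```text
t: 9.08
tool_pos: [0.495, 0.0272, 0.0906]
orientation: [-2.429, -1.992, -0.0]
force: [0.5, -0.0, -0.2]
opening: 0.0004
gripper_force: 0.0
```

Emit:
{"fn": "arm_command", "kwargs": {
  "deltas": [
    [[-0.1,-0.5,0,0,0,0],[-0.1,-0.5,0,0,0,0],[-0.1,-0.5,0,0,0,0],[0,0,2,0,0,0],[0,0,3,0,0,0],[0,0,3,0,0,0],[0,0,3,0,0,0],[0,0,0,0,0,0],[0,0,0,0,0,0],[0,0,0,0,0,0],[0,0,0,0,0,0]]
  ]
}}

```text
t: 10.0
tool_pos: [0.491, 0.0118, 0.1989]
orientation: [-2.428, -1.991, 0.003]
force: [-1.1, -1.2, 0.5]
opening: 0.0003
gripper_force: 0.0
```

Run:
```python
from h import *
s=monitor.read_state();print(s["t"],unit(s["tool_pos"]),s["tool_pos"])
c=eyes.camera_model("wrist"); im=eyes.read_camera("wrist")
p=np.load("p2.npy")[:3]
for q in(.047,.063,.079): print(q,P(0,W(p,[(-.03,-.05+q,.111)]),c).round(1))
print("marks",P(0,W(p,[(-.004,y,.07) for y in(.045,.029,.013,-.003,-.019)]+[(.04,-.07,.09)]),c).round(1).tolist())
cv2.imwrite("pics/w4.png",im)
```

```text
10.0 [-30.5 -25.1 198.9] [0.49095418 0.01178948 0.19894068]
0.047 [[282.3 188. ]]
0.063 [[282.3 168.7]]
0.079 [[282.3 148.6]]
marks [[311.1, 125.9], [310.7, 143.9], [310.3, 161.3], [309.8, 178.2], [309.4, 194.6], [356.3, 252.0]]
```

View pics/w4.png

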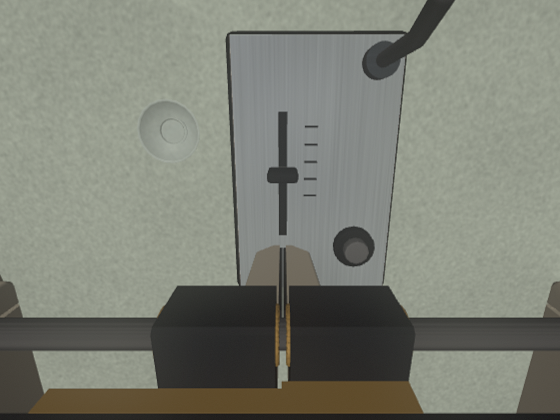

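The lever tab is at (282,167–184) beside the 3rd mark area, and the button top is at (356,250). I'll compare the tab's extent with the model projections.

Run:
```python
from h import *
c=eyes.camera_model("wrist");p=np.load("p2.npy")[:3]
for q in(.047,.055,.063): print(q,P(0,W(p,[(-.03,-.05+q+b,z) for z in(.111,.082) for b in(-.005,.005)]),c)[:,1].round(1))
g=cv2.imread("pics/w4.png",0); print(g[158:192,272].tolist(),g[158:192,293].tolist())
R=cv2.Rodrigues(c["rvec"])[0]; print("cam unit",unit(-R.T@c["tvec"]))
```

```text
0.047 [194.  182.2 186.3 175.5]
0.055 [184.6 172.5 177.7 166.7]
0.063 [174.9 162.6 168.9 157.8]
[138, 138, 138, 138, 137, 137, 138, 139, 127, 84, 50, 53, 53, 54, 54, 56, 55, 56, 56, 55, 56, 55, 55, 52, 48, 113, 140, 137, 138, 137, 137, 137, 136, 137] [135, 134, 134, 135, 134, 134, 135, 135, 123, 83, 48, 52, 52, 53, 53, 53, 55, 56, 56, 55, 54, 55, 55, 52, 46, 110, 136, 134, 133, 134, 134, 133, 134, 134]
cam unit [-29.6  55.6 364.1]
```

The tab's measured rows (167–183) match joint ≈ 0.055. The lever is poised on the third crest, not yet snapped, because the force fades to zero right at the crest. I'll go back down the same way and push on to TCP y ≈ −6 mm (lever ≈ 0.058). The third-notch contact is at about −1 and the limit at about +7.

Emit:
{"fn": "arm_command", "kwargs": {
  "deltas": [
    [[0,0,-3,0,0,0],[0,0,-3,0,0,0],[0,0,-2.6,0,0,0],[0,0,-1.2,0,0,0],[0,0,-1,0,0,0],[0,0,0,0,0,0],[0,0,0,0,0,0],[0.1,0.5,0,0,0,0],[0.1,0.4,0,0,0,0],[0.06,0.3,0,0,0,0],[0,0,0,0,0,0],[0,0,0,0,0,0]]
  ]
}}

```text
t: 11.05
tool_pos: [0.495, 0.0243, 0.0932]
orientation: [2.428, 1.993, 0.001]
force: [-0.4, 0.2, 0.4]
opening: 0.0004
gripper_force: 0.0
```

Run:
```python
from h import *
s=monitor.read_state();print(s["t"],unit(s["tool_pos"]),s["tool_pos"],s["force"])
```

```text
11.05 [-28.9 -12.   93.2] [0.49500158 0.02429942 0.09324405] [-0.37591496  0.18599093  0.44903474]
```

Emit:
{"fn": "arm_command", "kwargs": {
  "deltas": [
    [[0.04,0.2,0,0,0,0],[0,0,0,0,0,0]]
  ]
}}

```text
t: 11.22
tool_pos: [0.495, 0.0262, 0.0928]
orientation: [2.429, 1.992, 0.0]
force: [0.2, -0.6, 0.3]
opening: 0.0009
gripper_force: 0.0
```

Emit:
{"fn": "arm_command", "kwargs": {
  "deltas": [
    [[0.02,0.1,0,0,0,0],[0,0,0,0,0,0]]
  ]
}}

```text
t: 11.38
tool_pos: [0.4951, 0.027, 0.0926]
orientation: [-2.429, -1.992, -0.0]
force: [-0.7, 0.6, 0.4]
opening: 0.0003
gripper_force: 0.0
```

Emit:
{"fn": "arm_command", "kwargs": {
  "deltas": [
    [[0.02,0.1,0,0,0,0],[0,0,0,0,0,0]]
  ]
}}

```text
t: 11.55
tool_pos: [0.4953, 0.028, 0.0926]
orientation: [-2.429, -1.992, 0.0]
force: [0.3, 0.1, 0.8]
opening: 0.0006
gripper_force: 0.0
```

Emit:
{"fn": "arm_command", "kwargs": {
  "deltas": [
    [[0.02,0.1,0,0,0,0],[0,0,0,0,0,0]]
  ]
}}

```text
t: 11.72
tool_pos: [0.4956, 0.0291, 0.0926]
orientation: [-2.429, -1.992, -0.0]
force: [0.2, -0.4, 0.2]
opening: 0.0005
gripper_force: 0.0
```

Emit:
{"fn": "arm_command", "kwargs": {
  "deltas": [
    [[0.02,0.1,0,0,0,0],[0,0,0,0,0,0],[0,0,0,0,0,0]]
  ]
}}

```text
t: 11.97
tool_pos: [0.4957, 0.03, 0.0926]
orientation: [-2.429, -1.992, 0.0]
force: [0.5, 0.3, -0.7]
opening: 0.0004
gripper_force: 0.0
```

Run:
```python
from h import *
s=monitor.read_state();print(s["t"],unit(s["tool_pos"]),s["tool_pos"],s["force"])
c=eyes.camera_model("wrist");p=np.load("p2.npy")[:3]
g=cv2.cvtColor(eyes.read_camera("wrist"),cv2.COLOR_BGR2GRAY)
for q in(.047,.055,.057,.063): 
    u=P(0,W(p,[(-.03+dx,-.05+q+b,z) for z in(.111,.082) for b in(-.005,.005) for dx in (-.009,)]),c);print(q,u.round(1).tolist())
col=int(u[:,0].mean());print(col,g[120:230,col].tolist())
```

```text
11.9667 [-29.3  -6.3  92.6] [0.49573052 0.02999318 0.09261358] [ 0.46369017  0.31731718 -0.71709296]
0.047 [[262.6, 278.6], [262.3, 261.2], [265.4, 254.8], [265.2, 239.6]]
0.055 [[262.4, 264.7], [262.0, 246.8], [265.2, 242.7], [264.9, 227.1]]
0.057 [[262.3, 261.2], [261.9, 243.1], [265.2, 239.6], [264.9, 223.9]]
0.063 [[262.1, 250.4], [261.7, 232.0], [265.0, 230.2], [264.7, 214.2]]
263 [146, 146, 146, 146, 146, 146, 145, 146, 146, 146, 146, 145, 146, 145, 145, 146, 145, 146, 146, 146, 146, 146, 146, 147, 146, 147, 146, 146, 146, 146, 146, 147, 146, 147, 146, 147, 147, 146, 147, 147, 147, 146, 147, 146, 147, 147, 146, 146, 146, 146, 147, 146, 146, 147, 146, 146, 146, 146, 147, 146, 146, 146, 146, 147, 146, 147, 146, 146, 147, 147, 146, 145, 146, 146, 146, 146, 146, 146, 146, 145, 146, 146, 145, 146, 146, 145, 145, 146, 145, 145, 145, 144, 145, 145, 146, 133, 88, 48, 52, 53, 54, 52, 51, 52, 52, 53, 52, 53, 52, 52]
```

The tab's front-bottom edge is now at row 216, which implies joint ≈ 0.062. I'll retreat to the previous view place and compare numerically.

Emit:
{"fn": "arm_command", "kwargs": {
  "deltas": [
    [[-0.1,-0.6,0,0,0,0],[-0.1,-0.6,0,0,0,0],[-0.12,-0.6,0,0,0,0],[0,0,2,0,0,0],[0,0,3,0,0,0],[0,0,3,0,0,0],[0,0,3,0,0,0],[0,0,0,0,0,0],[0,0,0,0,0,0],[0,0,0,0,0,0],[0,0,0,0,0,0],[0,0,0,0,0,0]]
  ]
}}

```text
t: 13.02
tool_pos: [0.4915, 0.0119, 0.2008]
orientation: [-2.428, -1.991, 0.003]
force: [1.3, 0.2, -0.9]
opening: 0.0004
gripper_force: 0.0
```

Run:
```python
from h import *
s=monitor.read_state();print(s["t"],unit(s["tool_pos"]),s["tool_pos"])
c=eyes.camera_model("wrist");p=np.load("p2.npy")[:3]
im=eyes.read_camera("wrist");g=cv2.cvtColor(im,cv2.COLOR_BGR2GRAY);cv2.imwrite("pics/w5.png",im)
for q in(.047,.055,.063,.071): 
    u=P(0,W(p,[(-.03-.009,-.05+q+b,z) for z in(.111,.082) for b in(-.005,.005)]),c);print(q,u[:,1].round(1).tolist())
col=int(u[:,0].mean());v=g[:,col];r=np.where(v[100:230]<95)[0]+100;print(col,r)
m=P(0,W(p,[(-.004,y,.07) for y in(.045,.029,.013,-.003,-.019)]),c);print(m.round(1).tolist())
v=g[:,int(m[:,0].mean())];print(np.where(v[100:230]<110)[0]+100)
b=P(0,W(p,[(.04,-.07,.09)]),c);print(b)
```

```text
13.0167 [-30.  -24.9 200.8] [0.49147837 0.01185527 0.20084811]
0.047 [193.6, 181.8, 186.0, 175.2]
0.055 [184.2, 172.2, 177.4, 166.5]
0.063 [174.6, 162.4, 168.7, 157.6]
0.071 [164.9, 152.4, 159.8, 148.6]
271 [159 160 161 162 163 164 165 166 167 168 169 170 171 172 173]
[[310.4, 126.0], [310.0, 143.9], [309.6, 161.2], [309.2, 178.0], [308.8, 194.3]]
[126 127 144 145 161 162 177 178 179 194 195]
[[355.3555954 251.3765709]]
```

Tab rows 159–173 centre exactly on the 0.063 prediction, so the lever is in the third notch. Next I go over the button (0.551, −0.046) and down to z ≈ 0.10.

Emit:
{"fn": "arm_command", "kwargs": {
  "deltas": [
    [[2,-1.9,0,0,0,0],[2,-1.9,0,0,0,0],[2,-2,0,0,0,0],[0,0,0,0,0,0],[0,0,-3,0,0,0],[0,0,-3,0,0,0],[0,0,-2,0,0,0],[0,0,-1,0,0,0],[0,0,-0.5,0,0,0],[0,0,0,0,0,0],[0,0,0,0,0,0],[0,0,0,0,0,0]]
  ]
}}

```text
t: 14.07
tool_pos: [0.5537, -0.0462, 0.1095]
orientation: [2.427, 1.991, 0.003]
force: [-0.2, -0.2, -0.7]
opening: 0.0007
gripper_force: 0.0
```

Run:
```python
from h import *
s=monitor.read_state();print(s["t"],unit(s["tool_pos"]),s["tool_pos"],s["force"])
```

```text
14.0667 [ 42.4 -69.7 109.5] [ 0.55374328 -0.0461642   0.10946467] [-0.18364753 -0.192026   -0.74938945]
```

Centred within 2.4 mm; I'll trim x and press in small steps.

Emit:
{"fn": "arm_command", "kwargs": {
  "deltas": [
    [[-0.2,0,-0.7,0,0,0],[0,0,-0.7,0,0,0],[0,0,0,0,0,0],[0,0,0,0,0,0]]
  ]
}}

```text
t: 14.4
tool_pos: [0.55, -0.046, 0.093]
orientation: [-2.429, -1.992, 0.001]
force: [0.1, -0.3, 0.5]
opening: 0.0006
gripper_force: 0.0
```

Emit:
{"fn": "arm_command", "kwargs": {
  "deltas": [
    [[0,0,-0.2,0,0,0],[0,0,0,0,0,0]]
  ]
}}

```text
t: 14.57
tool_pos: [0.5507, -0.0461, 0.0916]
orientation: [2.429, 1.992, 0.0]
force: [-0.3, -0.8, 0.9]
opening: 0.0007
gripper_force: 0.7
```

Emit:
{"fn": "arm_command", "kwargs": {
  "deltas": [
    [[0,0,-0.2,0,0,0],[0,0,0,0,0,0]]
  ]
}}

```text
t: 14.73
tool_pos: [0.5508, -0.0461, 0.0897]
orientation: [2.429, 1.992, 0.001]
force: [0.4, -0.0, 1.7]
opening: 0.0008
gripper_force: 1.1
```

Emit:
{"fn": "arm_command", "kwargs": {
  "deltas": [
    [[0,0,-0.2,0,0,0],[0,0,0,0,0,0]]
  ]
}}

```text
t: 14.9
tool_pos: [0.5508, -0.0461, 0.0877]
orientation: [2.429, 1.992, 0.001]
force: [0.5, 0.1, 2.9]
opening: 0.0006
gripper_force: 1.6
```

Emit:
{"fn": "arm_command", "kwargs": {
  "deltas": [
    [[0,0,-0.1,0,0,0],[0,0,0,0,0,0]]
  ]
}}

```text
t: 15.07
tool_pos: [0.5508, -0.0461, 0.0868]
orientation: [2.429, 1.992, 0.001]
force: [0.4, -0.7, 3.8]
opening: 0.0008
gripper_force: 1.8
```

Emit:
{"fn": "arm_command", "kwargs": {
  "deltas": [
    [[0,0,-0.1,0,0,0],[0,0,0,0,0,0]]
  ]
}}

```text
t: 15.23
tool_pos: [0.5509, -0.0461, 0.0863]
orientation: [2.429, 1.992, 0.001]
force: [-1.7, -0.5, 4.7]
opening: 0.0006
gripper_force: 3.0
```

The spring force is at about 4 N and the z motion is stalling, so the button is near bottom. One last millimetre, hold, then up and clear.

Emit:
{"fn": "arm_command", "kwargs": {
  "deltas": [
    [[0,0,-0.1,0,0,0],[0,0,0,0,0,0],[0,0,0,0,0,0]]
  ]
}}

```text
t: 15.48
tool_pos: [0.5509, -0.0461, 0.0861]
orientation: [2.429, 1.992, 0.001]
force: [-5.2, -0.1, 14.5]
opening: 0.0005
gripper_force: 6.8
```

Emit:
{"fn": "arm_command", "kwargs": {
  "deltas": [
    [[0,0,0.5,0,0,0],[0,0,1,0,0,0],[0,0,3,0,0,0],[0,0,4,0,0,0],[0,0,4,0,0,0],[0,0,2,0,0,0],[-1,-3,0,0,0,0],[-1,-3,0,0,0,0],[0,0,0,0,0,0],[0,0,0,0,0,0],[0,0,0,0,0,0]]
  ]
}}

```text
t: 16.4
tool_pos: [0.5303, -0.1057, 0.2294]
orientation: [-2.429, -1.991, 0.0]
force: [0.1, -0.1, -0.7]
opening: 0.0004
gripper_force: 0.0
```

Run:
```python
from h import *
s=monitor.read_state();print(s["t"],unit(s["tool_pos"]),s["force"],s["dq"].round(3))
a=eyes.read_camera("scene");cv2.imwrite("pics/end.png",np.hstack([cv2.resize(a[130:310,190:390],(400,360)),cv2.resize(eyes.read_camera("side")[140:365,200:400],(400,360))]))
```

```text
16.4 [  30.9 -132.7  229.4] [ 0.09997211 -0.12236704 -0.70301836] [ 0.02   0.005 -0.002 -0.    -0.004 -0.001]
```

View pics/end.png

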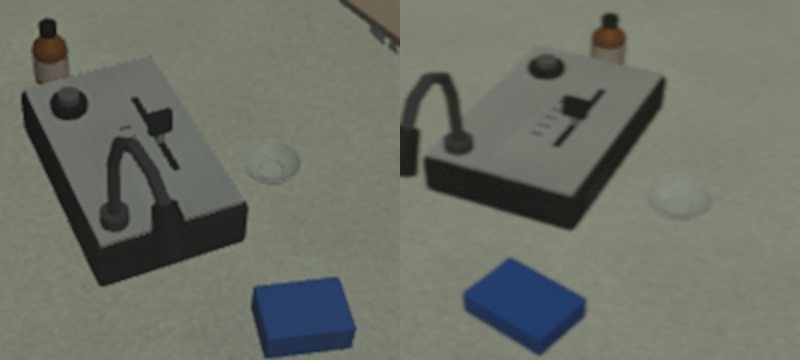

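The lever stands mid-slot (160,120 / 575,105), the button is out (68,97), the bystanders are untouched and the arm is clear. The press reached a hard stop at 14.5 N. Handing in.

```bash
python3 -c "
from plant import ticket
print(ticket.close_job())"
```

```text
the job is handed in; nothing more can be done
None
```

The job is handed in, with no verdict shown: the lever measured in the third notch (about 0.063) before the button was pressed to its stop and released, and the bottle, slide box and dish look unmoved in the last pictures.

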